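# Free the transit cap of unknown thread hand from the larger horn driver

## Task

Two horn-loudspeaker drivers stand in a plywood jig, each with a black transit cap on its throat. Take the cap off the larger-diameter driver: its quarter-turn thread may be right- or left-handed and nothing shows which, so try it one way and, if it stops, the other, then give it about a quarter turn while it still sits on the throat, and lift it straight off. Finish while holding the cap in the gripper, level and still, about 10 cm above where it sat; leave the smaller driver's cap and the other things on the bench where they are.

Things in the scene. Friction and masses are not known exactly. Their poses are not given: they have to be found in the camera images.
- jig: fixed plywood board 150 (its x) x 300 (its y) x 18 mm on the bench, z up; origin at the centre of its underside, on the bench. Two fixed round grey drivers, 65 mm tall (flat tops 83 mm above the bench), stand at y = +75 and -75 mm in its frame; which is where varies. The larger is 110 mm across (88 in its top 21 mm), the smaller 72 mm (58 in its top 21 mm).
- cap_center (a point): centre (half-way up, on the axis) of the larger driver's cap: black plastic upturned cup, ribbed rim, 50 mm across, 36 tall, 42 to 84 g, z up. A raised grey bar 40 x 6 x 3 mm crosses its flat top along its x, at the start along the jig's x (within 0.05 rad). Seated, the centre is 109 mm above the bench, the lower edge 8 mm above the driver's flat top on a collar 48 mm across.
- cap: the same cap, origin at the centre of its underside. Inner lugs hold it on a throat 26 mm tall, with 1 mm side play, 2 mm lift. One way (cw or ccw, varies) it hits a firm stop within 10 degrees; the other way it turns easily, lifts free from 55 to 115 degrees off its start angle, and stops at 118. Fingers on the rim may slip round it at a stop: no harm. Once free it lifts off straight up.
- cap_small_center (a point): centre of the identical cap on the smaller driver (same height, 150 mm from the other cap); to be left alone
- screwdriver_grip (a point): handle of a screwdriver lying on the bench on the far (+x) side of the jig; to be left alone
- reel_center (a point): centre of a grey plastic reel, 70 mm across and 50 mm tall, standing on the bench beyond the jig's -y end; to be left alone
- carton_center (a point): centre of a small cardboard carton 90 x 70 x 60 mm on the bench beyond the jig's +y end; to be left alone
Not all that is in view belongs to the job. What is shaped like the cap but yellow is not meant.

How it is judged (in metres and radians):
On the way:
1. the cap has been turned at least 40 degrees on its throat, still seated (less than 20 mm up) (angle between the x axis of cap_center and the x axis of jig, either way round above 0.7 rad and height (world z) of cap_center below 0.129 m and angle between cap_center's own z axis and vertical below 0.3 rad and horizontal distance between cap_center and jig below 0.085 m), for 0.1 s.
At the end, for the whole second after the job is handed in: The cap of the larger driver is held between the fingers (contact force over 2 N), its centre 60 to 170 mm above its seated height (169 to 280 mm above the bench), level within 0.3 rad, moving slower than 30 mm/s (height (world z) of cap_center between 0.169 and 0.28 m and angle between cap_center's own z axis and vertical below 0.3 rad and contact force between cap and the fingers above 2 N and linear speed of cap below 0.03 m/s); the arm keeps its last pose, push and grip.
It fails at once if the smaller driver's cap is shifted (over 10 mm) (distance of cap_small_center from where it was at the start of the episode above 0.01 m).
It fails at once if the screwdriver is moved over 20 mm (distance of screwdriver_grip from where it was at the start of the episode above 0.02 m).
It fails at once if the reel is moved over 20 mm (distance of reel_center from where it was at the start of the episode above 0.02 m).
It fails at once if the carton is moved over 20 mm (distance of carton_center from where it was at the start of the episode above 0.02 m).
It also fails if it takes over 38 s, if anything falls off the work surface, if the arm or the gripper's body presses on something with over 40 N, if the wrist force passes 120 N, or if a joint passes its speed limit or range.

## Robot

A 6-joint arm with a two-finger parallel gripper is mounted at the origin on the work surface. World frame = base frame: x ahead of the robot, y to its left, z up, the work surface at z = 0. Lengths are in mm, angles in rad, forces in N, time in s.
With the tool pointing down it reaches from about 300 to 775 mm from the base axis. Payload 14.6 kg.
Tool frame: the origin (TCP) lies between the finger pads; the fingertips stand 22 mm ahead of it and the grasp point (between the pads) lies 3 mm ahead of it (finger_overhang is the distance from the TCP to the fingertips, in mm); z points along the fingers, y is the direction in which the jaws open and shut (so a half turn about z gives the same grasp; the last joint's range is limited). The gripper opens to 94 mm and grips with 3 to 60 N. Pads are 16 mm wide; open, the fingers measure 119 mm over their backs; the gripper's body (75 mm by 177 mm) begins 78 mm behind the grasp point.
Start: joints at [-1.355, 0.3, 1.521, -0, 1.321, -0.067], TCP at [153.468, -528.145, 227.446] pointing down, gripper open.
Joint ranges: [-3.03, 3.03], [-0.79, 2.21], [0.23, 2.52], [-1.04, 4.18], [0, 3.07], [-2.55, 2.55]. Speed limits (rad/s): [2.22, 2.22, 2.57, 3.14, 3.14, 3.14].

## Interface

Orientations are given as [roll, pitch, yaw] about the fixed x, y, z axes, in that order (R = Rz(yaw) Ry(pitch) Rx(roll)).
In Python, from cell import * gives the robot as it stands.
- The arm moves only by the tool jog_arm, never from a script. Its argument "increments" is a list of rows, each a list of 7 numbers: the shift along the tool's x, y, z in cm, then the turn, a rotation vector about the tool's x, y, z in degrees, then the finger opening in cm, from 0 to 9.4. In form: [[x, y, z, wx, wy, wz, grip], ...]. A call has 1 to 20 rows; each row shifts and turns the commanded pose from where the row before left it, along the tool's axes as they then stand; what a row does not reach is not made up. A row lasts 1/8 s, in which the tool goes at most 62.5 mm and 10.7 degrees, less where a joint would pass 70% of its speed; a pose out of reach is approached as far as the arm can. A call is refused whole if a number of a shift passes 6.25 or a number of a turn 10.7, either way. A call with a gripper value outside its range is refused whole. The fingers move at their own pace and stop on an object; "squeeze" is the grip in N (left out, the last holds). Time passes only in rows, so rows that do not move let the fingers close. It gives the time, the measured TCP pose, the force and the opening at its end, in the units of the state.
- read_state(): the state, without advancing time (a new reading comes with each control period).
- camera(name): name is "side" or "top" or "wrist"; returns a dict with "image" (420x560x3 uint8, red, green, blue), "K" (3x3 intrinsics, pixels), "k1" (the pictures are not rectified: a ray, as slopes to the right and down, at radius r is drawn at 1 + k1 r^2 times it, then the intrinsics apply), "rvec" (rotation vector, rad) and "tvec" (3), from world to camera coordinates, as OpenCV has them. Camera axes: x right, y down, z forward; pixel columns grow to the right and rows downward; lengths in mm; the calibration is good to about 2 mm. A picture is of the moment at which its call begins. There is no depth.
- sign_off(): hands the job in, once; it reports no verdict.
Trained networks look in a picture, given as the dict that the camera call returned (one of the last four; its "shot" number tells which), for a name from the list of things; names that differ only in an ending like _2 or _b are one class to them, and where a whole thing is asked for, a point or a joint stands for the part that bears it (a point fixed in the world has none). Each returns a list of dicts, best first, with "conf" (0 to 1); they miss things now and then, are a little off and sometimes report something else, mostly with a low value. They report only what shows in the picture. A call takes as long as a camera call. They do not tell look-alikes from the thing itself.
- recognise(picture, name): "centre" ([x, y, z] in mm, in the coordinates of the camera as it stood for that picture, good to about 4 mm: the middle of the surface that is visible of it).
- regions_of(picture, name): "mask" (420x560 bool, what is visible of it).
The state is a dict: "clock": time; "joints": joint angles; "qd": joint speeds; "effort": joint torques, N m; "eef_pos": TCP position; "eef_rot": TCP orientation; "wrist_force": force on the tool from outside, world axes, zero at the start; "moment": the same for the moment, N m; "finger_gap": finger opening in mm.
Only numpy, scipy, OpenCV 4.12 (cv2) and the standard library are available. Lean on these libraries where they do the work, as an engineer would, in place of code of your own. Each camera call takes 0.05 s, during which the arm holds its last target.

## Working session

There is one attempt and no reset: what is moved stays moved. The work goes in short steps, Python scripts to look and compute and a tool call to move; the robot and the scene stay as the last step left them, time stands still between calls to the robot, and variables do not carry over. Pictures are saved under pics/ and viewed, and the job is handed in when it is done.

Besides the shell and the picture viewer there is one more tool, called after "Call:" as name([rows], argument=value, ...), one row to a line, values as JSON. jog_arm: Moves the arm, as the interface text tells. Its arguments: {"type":"object","properties":{"increments":{"type":"array"},"squeeze":{"type":"number"}},"required":["increments"]}

```bash
mkdir -p pics
cat > h.py <<'E'
from cell import *
import numpy as np, cv2
def save(c,n): cv2.imwrite(f'pics/{n}.png',c['image'][:,:,::-1])
def cam(c):
    R,_=cv2.Rodrigues(np.array(c['rvec'],float)); return R,np.array(c['tvec'],float).ravel()
def toworld(c,p):
    R,t=cam(c); return R.T@(np.array(p)-t)
def ray(c,u,v):
    # k1-only model: invert
    d=np.array([c['k1'],0,0,0,0],float)
    x=cv2.undistortPoints(np.array([[[u,v]]],float),np.array(c['K'],float),d)[0,0]
    R,t=cam(c); o=-R.T@t; r=R.T@np.array([x[0],x[1],1]); return o,r/np.linalg.norm(r)
def onz(c,u,v,z):
    o,r=ray(c,u,v); return o+r*(z-o[2])/r[2]
E
python3 - <<'E'
from h import *
for n in ['side','top','wrist']:
    c=camera(n); save(c,n+'0')
    for k in ['cap_center','cap_small_center','jig','screwdriver_grip','reel_center','carton_center']:
        print(n,k,[(round(d['conf'],2),toworld(c,d['centre']).round(0).tolist()) for d in recognise(c,k)])
print(read_state())
E
```

```text
side cap_center [(0.68, [304.0, -207.0, 29.0]), (0.66, [340.0, -64.0, 29.0]), (0.58, [484.0, -74.0, 122.0])]
side cap_small_center [(0.67, [524.0, 71.0, 118.0])]
side jig [(0.55, [489.0, 61.0, 21.0])]
side screwdriver_grip [(0.72, [648.0, -44.0, 13.0])]
side reel_center [(0.89, [413.0, -234.0, 30.0])]
side carton_center [(0.68, [577.0, 266.0, 49.0])]
top cap_center [(0.82, [488.0, -87.0, 124.0]), (0.79, [308.0, -217.0, 38.0]), (0.75, [569.0, -238.0, 40.0]), (0.58, [347.0, -74.0, 36.0])]
top cap_small_center [(0.66, [533.0, 54.0, 130.0])]
top jig [(0.91, [512.0, 4.0, 20.0])]
top screwdriver_grip [(0.83, [641.0, -78.0, 27.0])]
top reel_center [(0.95, [420.0, -242.0, 51.0]), (0.46, [532.0, 52.0, 129.0])]
top carton_center [(0.95, [594.0, 247.0, 60.0])]
wrist cap_center [(0.59, [285.0, -235.0, 4.0])]
wrist cap_small_center []
wrist jig []
wrist screwdriver_grip []
wrist reel_center []
wrist carton_center []
{'clock': 1.05, 'joints': array([-1.35456908e+00,  2.99909145e-01,  1.52100009e+00,  2.53792502e-06,
        1.32065596e+00, -6.66049942e-02]), 'qd': array([-0.00012762, -0.00091999,  0.00066951,  0.00099179,  0.00016036,
       -0.00021256]), 'effort': array([ 4.55232375e-04, -5.31661427e+01, -3.52920091e+01,  7.09102652e-02,
        2.12612806e-02, -2.56271949e-05]), 'eef_pos': array([ 153.48748991, -528.15062891,  227.44052594]), 'eef_rot': array([ 3.14156509e+00, -6.25697577e-07,  2.82831615e-01]), 'wrist_force': array([0.72939727, 0.05711092, 0.43172098]), 'moment': array([-0.02956644,  0.0128396 , -0.02106023]), 'finger_gap': 94.24067590099247}
```

View pics/top0.png

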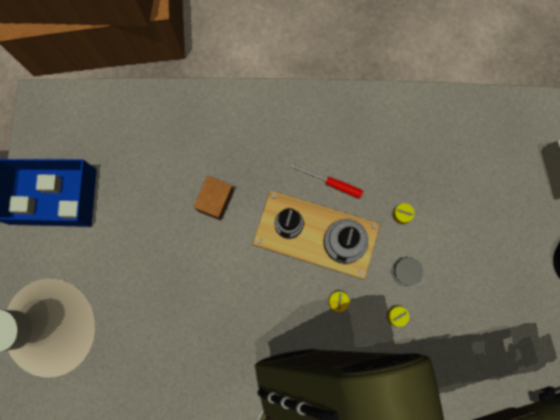

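View pics/side0.png

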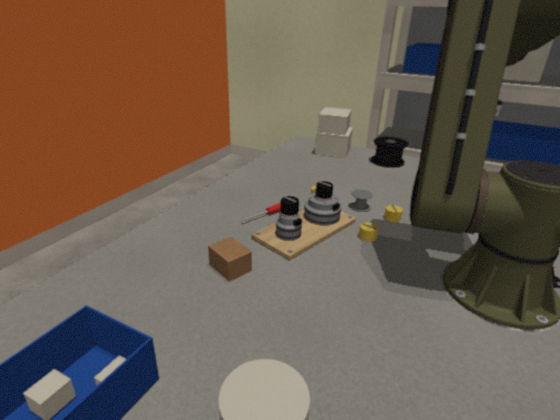

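Run:
```python
from h import *
c=camera('top'); s=camera('side')
for n,p in (('top',c),('side',s)):
    for k in ['cap_center','cap_small_center']:
        for m in regions_of(p,k):
            ys,xs=np.where(m['mask']); print(n,k,round(m['conf'],2),xs.mean().round(1),ys.mean().round(1),xs.min(),xs.max(),ys.min(),ys.max(),onz(p,xs.mean(),ys.mean(),120).round(0))
cv2.imwrite('pics/topz.png',cv2.resize(c['image'][180:290,240:400,::-1],None,fx=5,fy=5,interpolation=cv2.INTER_CUBIC))
cv2.imwrite('pics/sidez.png',cv2.resize(s['image'][170:260,250:370,::-1],None,fx=6,fy=6,interpolation=cv2.INTER_CUBIC))
w=camera('wrist');R,t=cam(w);print('wristcam',-R.T@t,R.T.round(3),w['K'],read_state()['eef_pos'])
R,t=cam(c);print('topcam',-R.T@t,c['K'])
```

```text
top cap_center 0.92 348.9 237.2 338 360 227 248 [490. -88. 120.]
top cap_center 0.92 403.2 213.6 392 414 203 224 [ 549. -219.  120.]
top cap_center 0.76 397.8 316.3 387 408 307 326 [ 307. -202.  120.]
top cap_center 0.53 338.6 301.0 328 349 291 311 [340. -64. 120.]
top cap_center 0.16 407.3 271.2 393 422 257 284 [ 412. -226.  120.]
top cap_small_center 0.75 288.3 219.0 279 298 208 230 [531.  56. 120.]
side cap_center 0.77 367.9 231.7 359 377 222 241 [301.  97. 120.]
side cap_center 0.66 323.8 189.5 315 332 181 198 [482. -68. 120.]
side cap_center 0.41 229.9 258.1 208 251 237 280 [520. 352. 120.]
side cap_center 0.28 288.9 205.2 280 298 196 215 [523.  73. 120.]
side cap_small_center 0.61 299.9 235.9 251 354 210 259 [432. 197. 120.]
wristcam [ 218.86685588 -509.68994935  385.12198871] [[ 0.279 -0.934 -0.225]
 [-0.96  -0.271 -0.066]
 [ 0.001  0.235 -0.972]] [[330.9172534    0.         282.65839152]
 [  0.         330.9172534  211.28533617]
 [  0.           0.           1.        ]] [ 153.46887348 -528.1451307   227.43536098]
topcam [ 320.53732813   53.66675666 1343.29842904] [[521.37161842   0.         275.50592715]
 [  0.         521.37161842 211.25357047]
 [  0.           0.           1.        ]]
```

View pics/topz.png

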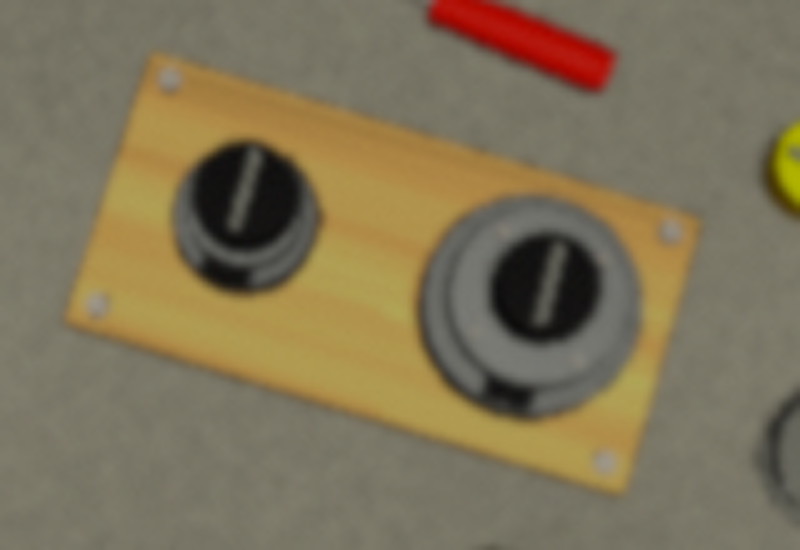

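View pics/sidez.png

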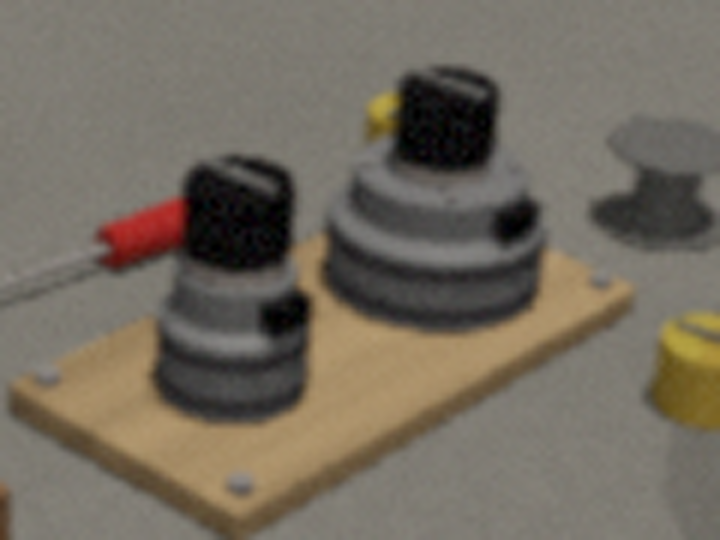

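Run:
```python
from h import *
c=camera('top'); s=camera('side')
# triangulate cap top centre & body
o1,r1=ray(c,349.4,237.4)
o2,r2=ray(s,324.5,189.7)
A=np.stack([r1,-r2],1); k=np.linalg.lstsq(A,o2-o1,rcond=None)[0]
print(o1+r1*k[0],o2+r2*k[1], onz(c,349.4,237.4,127), onz(c,(247/5+240-.3),(188/5+180),127))
N=12; yaw=.2828; d=np.array([489-153.5,-87+528.1])/N
for i in range(N):
    cx,sx=np.cos(yaw),np.sin(yaw)
    # tool x=(c,s), tool y=(s,-c) (roll pi)
    print([round((d@[cx,sx])/10,1),round((d@[sx,-cx])/10,1)],end=' ')
    yaw+=np.radians(5.3)
print(yaw)
```

```text
[491.26565908 -90.7278162  108.51034533] [488.37042238 -91.64981169 108.21785159] [488.70918164 -88.56565912 127.        ] [533.35227202  54.10014891 127.        ]
[np.float64(3.7), np.float64(-2.7)] [np.float64(3.9), np.float64(-2.4)] [np.float64(4.2), np.float64(-2.0)] [np.float64(4.3), np.float64(-1.6)] [np.float64(4.5), np.float64(-1.2)] [np.float64(4.5), np.float64(-0.8)] [np.float64(4.6), np.float64(-0.4)] [np.float64(4.6), np.float64(0.0)] [np.float64(4.6), np.float64(0.5)] [np.float64(4.5), np.float64(0.9)] [np.float64(4.4), np.float64(1.3)] [np.float64(4.3), np.float64(1.7)] 1.3928294042683937
```

Call:
jog_arm([
  [3.7,-2.7,0,0,0,-5.3,9.4],
  [3.9,-2.4,0,0,0,-5.3,9.4],
  [4.2,-2.0,0,0,0,-5.3,9.4],
  [4.3,-1.6,0,0,0,-5.3,9.4],
  [4.5,-1.2,0,0,0,-5.3,9.4],
  [4.5,-0.8,0,0,0,-5.3,9.4],
  [4.6,-0.4,0,0,0,-5.3,9.4],
  [4.6,0,0,0,0,-5.3,9.4],
  [4.6,0.5,0,0,0,-5.3,9.4],
  [4.5,0.9,0,0,0,-5.3,9.4],
  [4.4,1.3,0,0,0,-5.3,9.4],
  [4.3,1.7,0,0,0,-5.3,9.4],
  [0,0,0,0,0,0,9.4],
  [0,0,0,0,0,0,9.4],
])

```text
clock: 3.25
eef_pos: [488.2, -88.8, 227.4]
eef_rot: [-3.141, 0.0, 1.392]
wrist_force: [-0.7, 0.7, -0.4]
finger_gap: 94.1
```

Run:
```python
from h import *
s=read_state();print(s['clock'],s['eef_pos'],s['eef_rot'],s['joints'],s['wrist_force'])
c=camera('wrist'); save(c,'wrist1'); np.save('w1.npy',c,allow_pickle=True)
for m in regions_of(c,'cap_center'):
    ys,xs=np.where(m['mask']); print(m['conf'],xs.mean(),ys.mean(),xs.min(),xs.max(),ys.min(),ys.max(),onz(c,xs.mean(),ys.mean(),127))
R,t=cam(c);print(-R.T@t)
```

```text
3.25 [488.22535615 -88.7879525  227.35054793] [-3.14130515e+00  1.63637438e-04  1.39231170e+00] [-2.53622439e-01  1.80174665e-01  1.66959832e+00 -1.92173447e-04
  1.29209409e+00 -7.50848930e-02] [-0.66551992  0.65847163 -0.39974982]
0.95 152.6141433317513 205.31988609397249 125 180 181 230 [387.4670305  -60.64579671 127.        ]
0.89 364.9928057553957 294.41007194244605 347 386 279 306 [ 546.24880848 -169.13176239  127.        ]
0.56 286.2530044275775 215.49715370018976 256 317 182 247 [491.83940773 -88.06524384 127.        ]
[500.60317658 -22.49952411 385.0159703 ]
```

View pics/wrist1.png

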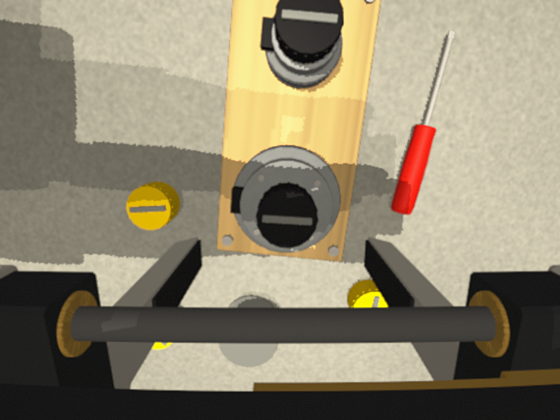

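Call:
jog_arm([
  [-0.1,0.25,2.5,0,0,0,9.4],
  [0,0,2.5,0,0,0,9.4],
  [0,0,0,0,0,0,9.4],
])

```text
clock: 3.72
eef_pos: [489.8, -90.6, 176.4]
eef_rot: [-3.139, -0.0, 1.391]
wrist_force: [0.2, -0.3, 0.0]
finger_gap: 93.6
```

Run:
```python
from h import *
s=read_state();print(s['clock'],s['eef_pos'],s['eef_rot'],s['wrist_force'])
c=camera('wrist'); np.save('w2.npy',c,allow_pickle=True)
for m in regions_of(c,'cap_center'):
    ys,xs=np.where(m['mask']); print(m['conf'],xs.mean(),ys.mean(),xs.min(),xs.max(),ys.min(),ys.max())
c1=np.load('w1.npy',allow_pickle=True).item()
a=cv2.resize(c1['image'][170:270,220:360,::-1],None,fx=4,fy=4,interpolation=cv2.INTER_CUBIC)
b=c['image'][:,:,::-1]
cv2.imwrite('pics/w1z.png',a); cv2.imwrite('pics/w2.png',b)
```

```text
3.725 [489.79034636 -90.5734388  176.39050828] [-3.13882057e+00 -1.28862027e-04  1.39118957e+00] [ 0.19602772 -0.34592841  0.04184654]
0.82 131.9291743119266 214.8234862385321 100 164 187 243
0.78 380.45200698080276 334.9109947643979 361 403 299 355
0.71 153.0226480836237 359.3693379790941 136 169 343 377
0.56 284.82016013138985 231.92321905152946 247 323 191 272
```

View pics/w1z.png

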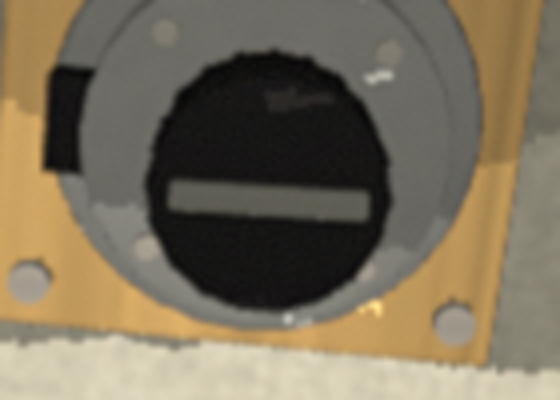

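View pics/w2.png

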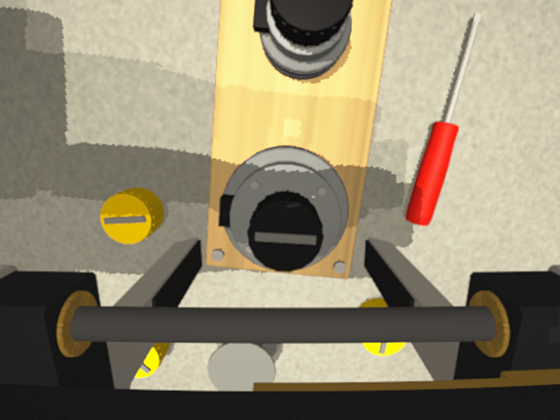

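Run:
```python
from h import *
a=np.load('w1.npy',allow_pickle=True).item();b=np.load('w2.npy',allow_pickle=True).item()
t=camera('top')
L=[ray(a,287.2,219.9),ray(b,285.2,239),ray(t,349.4,237.4)]
for S in ([0,1],[0,1,2]):
    M=sum(np.eye(3)-np.outer(L[i][1],L[i][1]) for i in S);v=sum((np.eye(3)-np.outer(L[i][1],L[i][1]))@L[i][0] for i in S)
    print(S,np.linalg.solve(M,v))
print(onz(a,287.2,219.9,130),onz(b,285.2,239,130))
p=onz(b,253.5,236.5,130);q=onz(b,316.5,241.5,130);print(np.degrees(np.arctan2(*(q-p)[1::-1])))
```

```text
[0, 1] [492.24483752 -88.7175272  138.41368357]
[0, 1, 2] [490.7419792  -90.52744547 128.58158047]
[492.04997238 -91.0082032  130.        ] [491.70796547 -91.45102337 130.        ]
-15.030164271510827
```

Call:
jog_arm([
  [0,0.15,2.2,0,0,0,9.4],
  [0,0,2.2,0,0,0,9.4],
  [0,0,1.8,0,0,0,9.4],
  [0,0,0,0,0,0,7.0],
  [0,0,0,0,0,0,5.6],
  [0,0,0,0,0,0,4.6],
], squeeze=20)

```text
clock: 4.62
eef_pos: [492.7, -90.4, 116.5]
eef_rot: [3.14, 0.0, 1.393]
wrist_force: [-0.2, -0.5, 0.0]
finger_gap: 67.2
```

Call:
jog_arm([
  [0,0,0,0,0,0,4.6],
  [0,0,0,0,0,0,4.6],
  [0,0,0,0,0,0,4.6],
])

```text
clock: 5.0
eef_pos: [492.3, -90.2, 115.7]
eef_rot: [3.141, 0.0, 1.393]
wrist_force: [-1.5, 0.1, 2.9]
finger_gap: 49.3
```

Run:
```python
from h import *
s=read_state();print(s)
c=camera('wrist');save(c,'w3')
```

```text
{'clock': 5.0, 'joints': array([-2.54472055e-01,  3.17667431e-01,  1.77850878e+00, -9.39805262e-06,
        1.04512172e+00, -7.64808903e-02]), 'qd': array([ 0.00063413, -0.00074579, -0.00092118, -0.00036861,  0.0002284 ,
       -0.00049951]), 'effort': array([ 1.57357327e-02, -4.77576470e+01, -2.97248822e+01,  5.48900384e-02,
       -2.61850460e-01, -3.73231445e-02]), 'eef_pos': array([492.34366074, -90.24823092, 115.71697   ]), 'eef_rot': array([3.14129941e+00, 3.06257974e-05, 1.39280987e+00]), 'wrist_force': array([-1.51808243,  0.12945647,  2.91326617]), 'moment': array([ 0.0153383 ,  0.14383223, -0.025094  ]), 'finger_gap': 49.30018041459956}
```

View pics/w3.png

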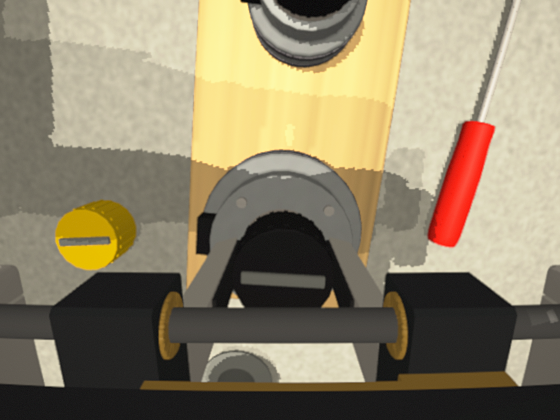

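Call:
jog_arm([
  [0,0,0,0,0,4,4.6],
  [0,0,0,0,0,4,4.6],
  [0,0,0,0,0,4,4.6],
  [0,0,0,0,0,4,4.6],
  [0,0,0,0,0,0,4.6],
])

```text
clock: 5.68
eef_pos: [492.5, -90.3, 115.7]
eef_rot: [3.141, -0.0, 1.114]
wrist_force: [0.1, 0.1, 5.4]
finger_gap: 49.4
```

Run:
```python
from h import *
s=read_state();print(s['eef_pos'],s['eef_rot'],s['wrist_force'],s['moment'],s['joints'][5],s['effort'][5])
c=camera('wrist');save(c,'w4')
```

```text
[492.46829214 -90.26499963 115.70960595] [ 3.14098806e+00 -1.27348870e-04  1.11400820e+00] [0.05952905 0.12970689 5.37135432] [-0.03320674  0.0456729  -0.06973408] 0.20233889269686997 0.7194085232913494
```

View pics/w4.png

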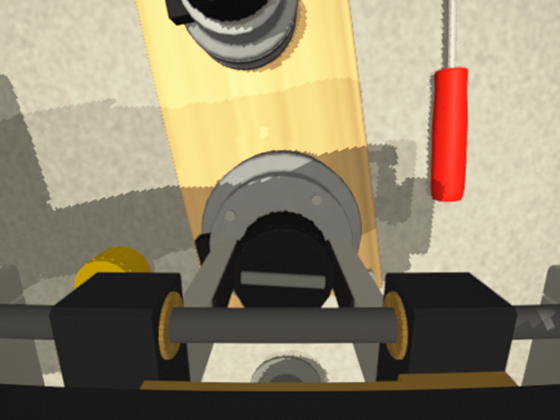

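Call:
jog_arm([
  [0,0,0,0,0,5,4.6],
  [0,0,0,0,0,7,4.6],
  [0,0,0,0,0,7,4.6],
  [0,0,0,0,0,7,4.6],
  [0,0,0,0,0,7,4.6],
  [0,0,0,0,0,7,4.6],
  [0,0,0,0,0,7,4.6],
  [0,0,0,0,0,7,4.6],
  [0,0,0,0,0,7,4.6],
  [0,0,0,0,0,5,4.6],
  [0,0,0,0,0,3,4.6],
  [0,0,0,0,0,0,4.6],
  [0,0,0,0,0,0,4.6],
])

```text
clock: 7.35
eef_pos: [492.4, -90.3, 115.7]
eef_rot: [3.142, -0.001, -0.089]
wrist_force: [0.1, 0.0, 5.1]
finger_gap: 49.5
```

Run:
```python
from h import *
s=read_state();print(s['clock'],s['eef_pos'],s['eef_rot'],s['wrist_force'],s['moment'],s['joints'][5],s['effort'][5])
c=camera('wrist');save(c,'w5')
```

```text
7.35 [492.4499251  -90.25951365 115.69933053] [ 3.14152543e+00 -5.98489285e-04 -8.87685043e-02] [0.14491644 0.04638988 5.14765715] [ 0.04290754  0.00055113 -0.07741128] 1.4050855090729029 -0.06476243957877159
```

View pics/w5.png

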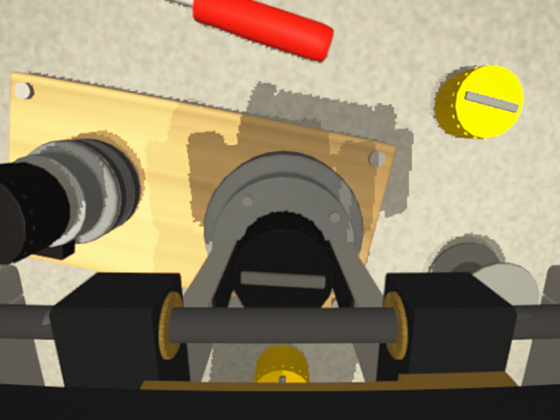

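The cap's bar is still fixed relative to the fingers at pixel (283,282), while the jig now appears turned by about 85°. So the cap turned with the gripper. Next I lift it.

Call:
jog_arm([
  [0,0,-0.4,0,0,0,4.6],
  [0,0,-0.4,0,0,0,4.6],
  [0,0,-0.5,0,0,0,4.6],
  [0,0,0,0,0,0,4.6],
], squeeze=30)

```text
clock: 7.9
eef_pos: [492.4, -90.3, 128.9]
eef_rot: [3.141, -0.001, -0.091]
wrist_force: [-0.0, 1.0, 0.3]
finger_gap: 49.2
```

Call:
jog_arm([
  [0,0,-0.6,0,0,0,4.6],
  [0,0,-1.2,0,0,0,4.6],
  [0,0,-1.5,0,0,0,4.6],
  [0,0,-1.5,0,0,0,4.6],
  [0,0,-1.5,0,0,0,4.6],
  [0,0,-1.5,0,0,0,4.6],
  [0,0,-0.9,0,0,0,4.6],
  [0,0,-0.3,0,0,0,4.6],
  [0,0,0,0,0,0,4.6],
  [0,0,0,0,0,0,4.6],
  [0,0,0,0,0,0,4.6],
  [0,0,0,0,0,0,4.6],
])

```text
clock: 9.4
eef_pos: [492.2, -90.2, 218.3]
eef_rot: [-3.142, 0.0, -0.091]
wrist_force: [0.3, 0.8, -0.2]
finger_gap: 49.1
```

Run:
```python
from h import *
s=read_state();print(s['clock'],s['eef_pos'],s['eef_rot'],s['qd'].round(4),s['wrist_force'],s['finger_gap'])
c=camera('wrist');save(c,'w6')
a=camera('side'); cv2.imwrite('pics/side6.png',cv2.resize(a['image'][130:270,230:400,::-1],None,fx=4,fy=4,interpolation=cv2.INTER_CUBIC))
for k in ('cap_center','cap_small_center'):
  print(k,[(round(d['conf'],2),toworld(a,d['centre']).round(0).tolist()) for d in recognise(a,k)])
```

```text
9.4 [492.20359725 -90.19975759 218.25117277] [-3.14154508e+00  3.45841511e-04 -9.06637887e-02] [ 0.0004 -0.0025 -0.0001 -0.0009 -0.0018 -0.0013] [ 0.29620605  0.81219305 -0.24377267] 49.12972310733311
cap_center [(0.74, [338.0, -59.0, 30.0]), (0.69, [474.0, -77.0, 224.0]), (0.62, [302.0, -208.0, 29.0]), (0.49, [572.0, -238.0, 37.0])]
cap_small_center [(0.75, [526.0, 68.0, 117.0])]
```

View pics/w6.png

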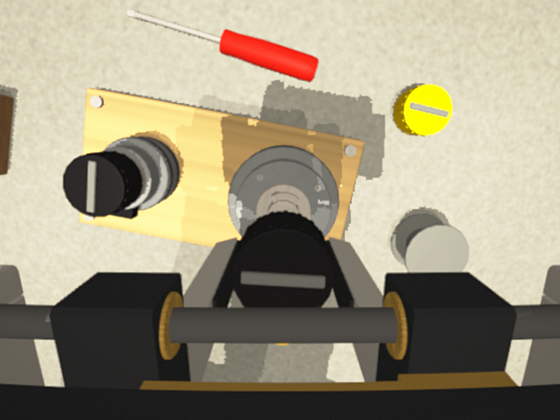

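View pics/side6.png

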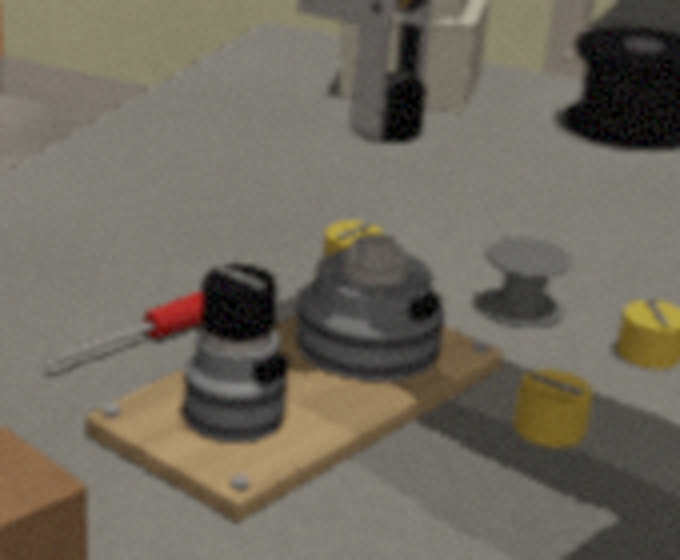

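The wrist view shows the cap in the fingers at (283,260) and the bare throat below it at (285,200). The side view shows the cap held level at (405,105), with the other items where they were. The cap centre is at about 212 mm.

```bash
python3 -c "
from cell import *
print(sign_off())"
```

```text
the job is handed in; nothing more can be done
None
```

The larger driver's cap is off and held in the gripper about 10 cm above where it sat, and the job is handed in at about 9.5 s on the clock. No verdict was reported.

- **Finding and turning it:** I located the cap with the top, side and wrist cameras and gripped its rim. The first direction I tried was the free one: clockwise seen from above. I gave it about 85° in all while it stayed seated, and the bar stayed fixed relative to the fingers, so there was no slip.
- **Lifting it:** The cap came straight up with almost no force on the wrist, about 103 mm in all, to a centre height of about 212 mm.
- **Last checks:** Finger opening is 49 mm at a 30 N grip, and joint speeds were essentially zero. The cap looks level and the throat is bare. The smaller driver's cap, screwdriver and reel looked undisturbed. I did not measure their final positions, apart from one network reading on the smaller cap within about 3 mm of its first. The carton was only partly in view.
- **Disagreements:**
  - The two wrist views alone put the bar on the cap's top at 138 mm. Adding the top view gave 129 mm, close to the expected 130 mm, and I used that.
  - The side-view network put the held cap at 224 mm instead of 212 mm. Both are within the allowed range.

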